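Close the coin canister and hold up the lid's cover

ROBOT

A 7-joint arm with a two-finger parallel gripper is mounted at the origin on the work surface. World frame = base frame: x ahead of the robot, y to its left, z up, the work surface at z = 0. Lengths are in m, angles in rad, forces in N, time in s.
With the tool pointing down it reaches from about 0.425 to 0.925 m from the base axis. Payload 6.8 kg.
Tool frame: the origin (TCP) lies midway between the tips of the shut fingers; the grasp point (between the pads) lies 19 mm behind it; z points along the fingers, y is the line along which they close (so a half turn about z gives the same grasp; the last joint's range is limited). The gripper opens to 85 mm and grips with 20 to 120 N. Pads are 22 mm wide; open, the fingers measure 114 mm over their backs; the gripper's body (76 mm by 85 mm) begins 54 mm behind the grasp point. The pads swing forward as they close: fully open they stand 13 mm farther back than shut.
Start: joints at [-1.214, 0.477, 0.022, 1.555, -0.011, 1.109, -0.083], TCP at [0.303, 0.603, 0.207] pointing down, gripper open.
Joint ranges: [-2.96, 2.96], [-0.34, 2.1], [-1.41, 1.46], [0.24, 2.44], [-1.37, 4.51], [0.17, 1.92], [-2.96, 2.96]. Speed limits (rad/s): [2.39, 2.39, 3.14, 3.14, 3.14, 3.14, 3.14].

INTERFACE

Orientations are given as a unit quaternion [w, x, y, z].
In Python, from station import * gives the robot as it stands.
- The arm moves only by the shell command python3 -m creep 'ROWS' [FORCE]. ROWS is JSON, a list of rows, each a list of 7 numbers: the gripper command: -1 is shut, 1 is fully open, values between are in proportion, then the shift along the world's x, y, z in mm, then the turn, a rotation vector about the world's x, y, z in rad. A call has 1 to 5 rows; each row shifts and turns the commanded pose from where the row before left it; what a row does not reach is not made up. A row lasts 1/8 s, in which the tool goes at most 62.5 mm and 10.7 degrees, less where a joint would pass 70% of its speed; a pose out of reach is approached as far as the arm can. A call is refused whole if a number of a shift passes 62.5 or a number of a turn 0.188, either way. A call with a gripper value outside its range is refused whole. The fingers move at their own pace and stop on an object; FORCE is the grip in N (left out, the last holds). Time passes only in rows, so rows that do not move let the fingers close. It gives the time, the measured TCP pose, the force, the opening and the grip force at its end, in the units of the state.
- get_obs(): the state, without advancing time (a new reading comes with each control period).
- read_camera(name): name is "scene" or "top"; returns (picture, depth): 480x640x3 uint8, red, green, blue; 480x640 float32, m along the optical axis (not along the pixel's ray), 0 where there is no reading.
- camera_params(name): a dict with "intrinsics" (3x3 intrinsics, pixels), "cam_to_world" (4x4, takes a point from camera to world coordinates). Camera axes: x right, y up, looking along -z (the intrinsics and any distortion apply to the point x, -y, -z); pixel columns grow to the right and rows downward; lengths in m; the calibration is good to about 2 mm. A picture is of the moment at which its call begins. camera_params takes no time and is no camera call.
- hand_in(): hands the job in; it is judged then, once.
The state is a dict: "t": time; "q": joint angles; "joint_vel": joint speeds; "joint_torque": joint torques, N m; "eef_pos": TCP position; "tool_rot": TCP orientation; "contact_force": force on the tool from outside, world axes, zero at the start; "torque": the same for the moment, N m; "gripper_width": opening from 0.0 (shut) to 1.0 (fully open); "grasp_force": force on a finger pad.
Only numpy, scipy, OpenCV 4.12 (cv2) and the standard library are available. Lean on these libraries where they do the work, as an engineer would, in place of code of your own. Each camera call takes 0.05 s, during which the arm holds its last target. There are 200 camera calls.

TASK

Register and close the coin canister: first turn it where it stands in its ring so that the tag housing on its side squarely faces the reader block. Then pick up the lid set by the inner lid's stem, both lids together, and lower it (do not drop it) onto the canister until the inner lid is seated; then grip the outer lid alone by its collar and raise it level until it is clear above the stem, leaving the inner lid seated and the tag still facing the reader, so that a seal can be fitted. Finish while holding the outer lid up there in the gripper, and leave the bottle, coin tray and padlock where they are.

Things in the scene. Friction and masses are not known exactly. Their poses are not given: they have to be found in the camera images.
- station: Fixed reader station: grey base plate 130 (x) x 190 (y) x 8 mm, on it a locating ring (inner radius 35, outer 39, top 16 mm above the table) and, at its +y side, a black reader block 64 x 40 x 60 mm, its near face 75 mm from the ring's centre, its top 68 mm above the table. Origin: on the table under the ring's centre; z up. On the left or the right, yaw varies.
- reader_window (a point): Centre of the reader's dark window, on the face of the reader block that looks to the ring (75 mm from the ring's centre along the station's +y, 40 mm above the table).
- canister: Loose open round steel can of coins, up to 0.65 kg: outer radius 32, height 90, wall 3 mm. It stands in the ring with 3 mm play, underside 8 mm and rim 98 mm above the table. Origin: centre of underside, z up, x out through the tag housing. Grip it across above the housing. At the start the tag is 0.6 to 1.55 rad clockwise (from above) of facing the reader.
- tag (a point): Centre of the outer face of the canister's tag housing, a grey block 30 mm wide, 40 mm tall (14 to 54 mm above the canister's underside) standing out 9.5 mm from the canister's side; 41.5 mm from the canister's axis along its +x, 34 mm above its underside.
- inner_lid: Loose steel inner lid, 0.16 kg, at first on the table under the outer lid. Origin: centre of underside, z up. Plug (radius 22.5 tapering out to 26.5, 10 mm deep), flange radius 33 at 10 to 15 mm, stem radius 9 up to 83 mm. Its flange carries the outer lid, so the stem lifts both. Seated, the flange rests on the rim and its origin is 80 mm above the canister's (88 mm above the table).
- stem_top (a point): Centre of the top end of the inner lid's stem, 83 mm above the inner lid's underside.
- outer_lid: Loose aluminium cover, 0.09 kg: disc radius 39, 4 mm thick, hole radius 12; skirt 3.5 mm down around the inner flange; collar round the hole, outer radius 20, from 4 to 30 mm above the origin. Origin: centre of the disc's underside, z up; nested, 15 mm above the inner lid's origin, with the stem 38 mm out of the collar. Not locked: lifts straight off the stem, 3 mm play.
- detergent: Bystander: a loose white bottle, radius 28, height 120 mm. Origin: centre of its underside. Leave it.
- coin_tray: Bystander: a loose grey open tray of coins, 90 x 130 x 30 mm. Origin: centre of its underside. Leave it.
- padlock: Bystander: a small brass padlock lying flat, about 70 x 36 x 20 mm. Origin: underside of its body. Leave it.
There are look-alikes about, which are no part of the job. What is shaped like the inner_lid but pink is not meant. What is shaped like the canister but orange is not meant.

How it is judged:
By the outcome, as a careful person would: the job done as asked, in the order asked, and still so for the second after the job is handed in, while the arm keeps its last pose, push and grip.
It also fails if it takes over 67 s, if anything falls off the work surface, if the arm or the gripper's body presses on something with over 40 N, if the wrist force passes 120 N, or if a joint passes its speed limit or range.

## Working session

There is one attempt and no reset: what is moved stays moved. The work goes in short steps, Python scripts to look and compute and a shell command to move; the robot and the scene stay as the last step left them, time stands still between calls to the robot, and variables do not carry over. Pictures are saved under pics/ and viewed, at most 10 in all, crops included, and the job is handed in when it is done.

```bash
mkdir -p pics
cat > h.py <<'E'
from station import *
import numpy as np, cv2
def cam(n):
    im,d=read_camera(n); p=camera_params(n); return im,d,np.array(p["intrinsics"]),np.array(p["cam_to_world"])
def cloud(d,K,T):
    v,u=np.mgrid[:480,:640]
    P=np.stack([(u-K[0,2])/K[0,0]*d,-(v-K[1,2])/K[1,1]*d,-d],-1)
    return P@T[:3,:3].T+T[:3,3]
def save(n,im): cv2.imwrite('pics/'+n,im[...,::-1])
E
python3 - <<'E'
from h import *
for n in("scene","top"):
    im,d,K,T=cam(n); save(n+'0.png',im); np.savez(n+'0.npz',im=im,d=d,K=K,T=T); print(n,K.tolist(),T.round(3).tolist(),camera_params(n).keys())
o=get_obs(); print(o)
E
```

```text
scene [[586.5092909826075, 0.0, 321.5922869888749], [0.0, 586.5092909826075, 243.11223028243654], [0.0, 0.0, 1.0]] [[-0.19, -0.534, 0.824, 1.371], [0.982, -0.083, 0.172, 0.145], [-0.024, 0.842, 0.54, 0.568], [0.0, 0.0, 0.0, 1.0]] dict_keys(['intrinsics', 'cam_to_world'])
top [[562.9332581189047, 0.0, 322.79190120599816], [0.0, 562.9332581189047, 230.55431390314064], [0.0, 0.0, 1.0]] [[0.03, 0.983, -0.181, 0.435], [-1.0, 0.029, -0.005, 0.007], [0.0, 0.181, 0.983, 1.105], [0.0, 0.0, 0.0, 1.0]] dict_keys(['intrinsics', 'cam_to_world'])
{'t': 0.1, 'q': array([-1.2141078 ,  0.47774735,  0.02238142,  1.55636094, -0.01148016,
        1.10930583, -0.08310345]), 'joint_vel': array([ 0.00084071, -0.00016447, -0.00023341, -0.00284066, -0.00114957,
        0.00069678,  0.00248729]), 'joint_torque': array([ 4.53001092e-03, -5.97758138e+01,  1.61388393e+00, -2.81957442e+01,
        1.28727689e-02,  4.96628243e-03,  1.74312021e-05]), 'eef_pos': array([0.3023375 , 0.60285207, 0.20600015]), 'tool_rot': array([-1.16328403e-04,  2.30312430e-01,  9.73116369e-01, -8.38405660e-04]), 'contact_force': array([ 0.32302483, -0.61347417, -0.450274  ]), 'torque': array([-0.04327992, -0.00210737, -0.02349137]), 'grasp_force': 0.0, 'gripper_width': 1.0006548797704276}
```

View pics/scene0.png

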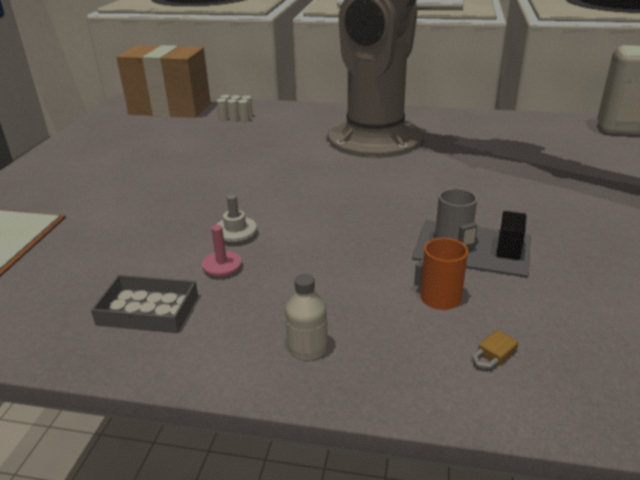

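View pics/top0.png

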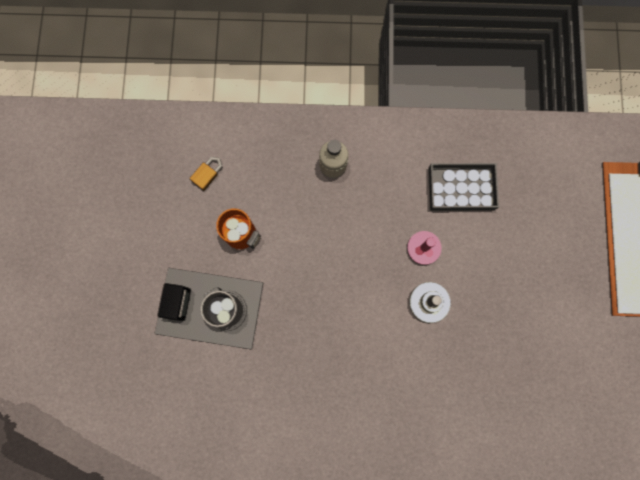

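The top view shows the steel canister in its ring at (220,309), with the orange look-alike at (236,229). The lid set (white outer lid, grey stem) is at (430,302), with the pink look-alike at (425,247). In the scene view these are at (457,215), (443,272), (233,220) and (221,250). The grey can on the plate and the grey/white lids fit the description. I'll measure them and confirm in one crop.

```bash
cat >> h.py <<'E'
def circ(P):
    from scipy.optimize import least_squares
    r=least_squares(lambda p:np.hypot(P[:,0]-p[0],P[:,1]-p[1])-p[2],[*P[:,:2].mean(0),.03],loss='soft_l1',f_scale=.002)
    return r.x
E
python3 - <<'E'
from h import *
D={n:np.load(n+'0.npz') for n in("scene","top")}
C={n:cloud(D[n]['d'],D[n]['K'],D[n]['T']) for n in D}
box={'top':{'can':(150,262,265,350),'lid':(405,280,455,325)},'scene':{'can':(412,185,535,272),'lid':(212,190,262,246)}}
for n in D:
    for k,(a,b,c,e) in box[n].items():
        P=C[n][b:e,a:c].reshape(-1,3); ok=D[n]['d'][b:e,a:c].ravel()>0;P=P[ok]
        h=np.histogram(P[:,2],bins=np.arange(-.01,.13,.004)); print(n,k,dict(zip((h[1][:-1]*1000).round().astype(int).tolist(),h[0].tolist())))
        if k=='can':
            zz=P[:,2]
            s=P[(zz>.085)&(zz<.105)]; print('rim',circ(s),np.median(s[:,2]),len(s))
            pl=P[(zz>.004)&(zz<.0125)]; print('plate',cv2.minAreaRect((pl[:,:2]*1000).astype(np.float32)))
            bl=P[(zz>.06)&(zz<.075)]; print('block',cv2.minAreaRect((bl[:,:2]*1000).astype(np.float32)),np.median(bl[:,2]))
        else:
            zz=P[:,2]
            for lo,hi in((.013,.023),(.04,.05),(.075,.09)):
                s=P[(zz>lo)&(zz<hi)]
                if len(s)>5:print('lid',lo,circ(s),s.mean(0),np.median(s[:,2]),len(s))
T=D['top']['im'][255:355,150:270];S=D['scene']['im'][180:275,405:540]
L=D['top']['im'][225:330,400:460]; M=D['scene']['im'][185:280,195:270]
f=lambda x:cv2.resize(x,(390,290),interpolation=cv2.INTER_CUBIC)
save('crop1.png',np.vstack([np.hstack([f(T),f(S)]),np.hstack([f(L),f(M)])]))
E
```

```text
scene can {-10: 0, -6: 1430, -2: 2434, 2: 650, 6: 1449, 10: 79, 14: 70, 18: 59, 22: 81, 26: 84, 30: 123, 34: 126, 38: 140, 42: 159, 46: 161, 50: 199, 54: 204, 58: 281, 62: 390, 66: 535, 70: 280, 74: 319, 78: 321, 82: 342, 86: 401, 90: 159, 94: 178, 98: 3, 102: 0, 106: 0, 110: 0, 114: 0, 118: 0, 122: 0}
rim [ 0.16511645 -3.73956589  3.94449199] 0.0891090401132989 827
plate ((479.3974304199219, 227.0484619140625), (189.9095916748047, 134.70848083496094), 82.91299438476562)
block ((555.4284057617188, 225.0541534423828), (146.5562286376953, 219.83291625976562), 83.3018569946289) 0.06685999126822573
scene lid {-10: 0, -6: 378, -2: 1152, 2: 2, 6: 4, 10: 53, 14: 240, 18: 173, 22: 43, 26: 44, 30: 37, 34: 47, 38: 61, 42: 120, 46: 24, 50: 38, 54: 39, 58: 45, 62: 39, 66: 45, 70: 46, 74: 44, 78: 83, 82: 29, 86: 0, 90: 0, 94: 0, 98: 0, 102: 0, 106: 0, 110: 0, 114: 0, 118: 0, 122: 0}
lid 0.013 [ 0.49940439 -0.19597802  0.03038059] [ 0.51190195 -0.18626443  0.01763073] 0.017704009505646434 441
lid 0.04 [ 0.50092511 -0.19784705  0.01565092] [ 0.50881789 -0.19519577  0.0437981 ] 0.043525572990226635 
[... 605 characters left out ...]
 235.33627319335938), (146.8158721923828, 68.32535552978516), 84.4872055053711) 0.06616969679690965
top lid {-10: 5, -6: 271, -2: 595, 2: 71, 6: 0, 10: 39, 14: 452, 18: 413, 22: 29, 26: 14, 30: 10, 34: 21, 38: 38, 42: 145, 46: 35, 50: 3, 54: 3, 58: 2, 62: 6, 66: 7, 70: 2, 74: 9, 78: 34, 82: 36, 86: 2, 90: 0, 94: 0, 98: 0, 102: 0, 106: 0, 110: 0, 114: 0, 118: 0, 122: 0}
lid 0.013 [ 0.50245082 -0.19733027  0.03117359] [ 0.50109185 -0.19456527  0.01793364] 0.017878437801055913 898
lid 0.04 [ 0.50220119 -0.19703553  0.01651959] [ 0.50145366 -0.19458999  0.04410305] 0.04394853574786606 206
lid 0.075 [ 0.50189402 -0.19569885  0.00625611] [ 0.50180519 -0.19576942  0.08161508] 0.08190205084950208 81
```

View pics/crop1.png

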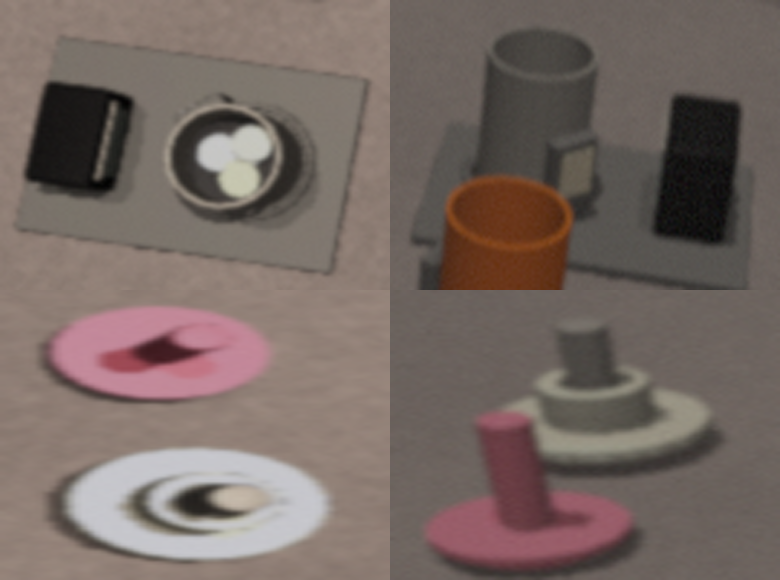

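The crop confirms both: the grey can with its tag housing is on the plate next to the black reader, and the white outer lid sits over the steel stem. The orange can and pink lid are the look-alikes. Next come the exact angles and the obstacle positions.

```bash
cat >> h.py <<'E'
def ray(uv,z,K,T):
    uv=np.atleast_2d(uv).astype(float); r=np.c_[(uv[:,0]-K[0,2])/K[0,0],-(uv[:,1]-K[1,2])/K[1,1],-np.ones(len(uv))]@T[:3,:3].T
    s=(z-T[2,3])/r[:,2]; return T[:3,3]+r*s[:,None]
def proj(X,K,T):
    c=(np.atleast_2d(X)-T[:3,3])@T[:3,:3]; return np.c_[K[0,0]*c[:,0]/-c[:,2]+K[0,2],-K[1,1]*c[:,1]/-c[:,2]+K[1,2]]
E
python3 - <<'E'
from h import *
D={n:np.load(n+'0.npz') for n in("scene","top")}
C={n:cloud(D[n]['d'],D[n]['K'],D[n]['T']) for n in D}
t,s=D['top'],D['scene']
c=ray([(168.5,268.1),(263.2,282.6),(252.2,348.8),(154.6,334)],.008,t['K'],t['T'])[:,:2]
print('corners',c.round(4).tolist(),c.mean(0))
for i in range(4):
    e=c[(i+1)%4]-c[i]; print(np.hypot(*e),np.degrees(np.arctan2(e[1],e[0])))
# plate mask, top: height filtered + grey colour
im=t['im'].astype(int); sub=cv2.GaussianBlur(t['im'],(5,5),0).astype(int)
print('plate col',sub[340,240],'table',sub[370,240],sub[250,300])
# tag label in scene
b=s['im'][222:250,455:485].astype(int); print((b[...,0]-b[...,2])[::2,::2])
P=C['scene'][220:250,455:485].reshape(-1,3)
ctr=np.array([.4745,.194]); 
r=np.hypot(*(P[:,:2]-ctr).T); m=(r>.034)&(r<.05)&(P[:,2]>.025)&(P[:,2]<.060)
Q=P[m]; print(len(Q),Q.mean(0)); a=np.degrees(np.arctan2(*(Q[:,:2]-ctr).T[::-1])); print('az',np.median(a),a.min(),a.max())
w=np.linalg.svd(Q-Q.mean(0))[2][2]; print('normal',w,np.degrees(np.arctan2(w[1],w[0])))
A,B,h=[],[],[]
for k,(x0,y0,x1,y1),z0 in(('orange',(215,205,265,255),.08),('det',(315,130,355,185),.1),('pad',(185,155,225,195),.01),('pink',(405,228,445,268),.02)):
    P=C['top'][y0:y1,x0:x1].reshape(-1,3);P=P[P[:,2]>z0];print(k,P.mean(0),P[:,2].max())
E
```

```text
corners [[0.5531, 0.3123], [0.5303, 0.1257], [0.4036, 0.1405], [0.4257, 0.3289]] [0.47817457 0.22685761]
0.18801859353517975 -96.97258417735964
0.12760026844033906 173.34200882230775
0.18968122421822112 83.28747425152487
0.12846286917640032 -7.400788349093151
plate col [128 119 110] table [148 132 122] [144 127 118]
[[ 9  8  8  8  8  7  7  6  8  7 11 14 12 13 14]
 [ 9  9  7  6  6  8  8  7  7  7  8 11 14 12 13]
 [ 9  8  6  7  8  8  4  6  6  6  7  8 11 14 13]
 [ 8  7  5  4  7  7  6  7 11 12 12  8  8  8 10]
 [ 9  9  6  2  5  9 15 17 18 18 15  7  7  8  6]
 [ 9  9  7  4  8 16 18 21 21 21 12  7  6  7  7]
 [ 9  8  5  6  9 18 20 20 22 20 11  7  9  6  7]
 [ 9  8  5  4  9 18 21 19 21 20 10  7  8  6  9]
 [19 10  5  5 11 19 20 20 19 18  7  7  7  8  7]
 [75 59 36 14 13 19 20 21 20 19  6  5  7 10  8]
 [81 85 89 68 29 18 19 19 18 14  5  6  7  6  7]
 [79 76 73 85 75 34 14  9  6  5  6  7  8  9  7]
 [72 74 70 66 84 84 25  4  4  5  7  7  8  6  6]
 [78 78 70 66 62 90 62  6  4  7  6  8  8  9  8]]
288 [0.50808611 0.21408233 0.04438194]
az 30.128792065306264 0.9319365845580868 59.32642678719231
normal [0.86451394 0.50155604 0.03251428] 30.120574149086334
orange [0.61726012 0.16888182 0.14518175] 1.1048654917788723
det [ 0.75840399 -0.00241174  0.15987858] 1.1048654917788723
pad [0.73874035 0.24747529 0.03950758] 1.1048654917788723
pink [ 0.59719353 -0.17329748  0.12103983] 1.1048654917788723
```

Station +y is at about 83.2° and the tag at about 30.1°, so the canister needs a turn of about +53°. The canister axis is near (0.4745, 0.194) and the lid near (0.502, −0.197). I'll grip across the tag direction, with the closing axis at −60°.

```bash
python3 -m creep '[[1,14,-34,0,0,0,-0.18],[1,14,-34,0,0,0,-0.18],[1,14,-34,0,0,0,-0.18],[1,14,-34,0,0,0,-0.18],[1,14,-34,0,0,0,-0.18]]' 40; python3 -m creep '[[1,14,-34,0,0,0,-0.18],[1,14,-34,0,0,0,-0.18],[1,14,-34,0,0,0,-0.18],[1,14,-34,0,0,0,-0.18],[1,14,-34,0,0,0,-0.18]]'; python3 -m creep '[[1,14,-34,0,0,0,-0.18],[1,14,-34,0,0,0,-0.18],[1,0,0,0,0,0,0]]'
cat >> h.py <<'E'
def st():
    o=get_obs(); w,x,y,z=o['tool_rot']; yx,yy=2*(x*y-w*z),1-2*(x*x+z*z); zz=np.array([2*(x*z+w*y),2*(y*z-w*x)])
    print('t',round(o['t'],2),'p',(o['eef_pos']*1000).round(1),'yaw_y',round(np.degrees(np.arctan2(yy,yx)),1),'tilt',zz.round(3),'F',o['contact_force'].round(1),'M',o['torque'].round(2),'w',round(o['gripper_width'],3),'g',round(o['grasp_force'],1),'q',o['q'].round(2))
    return o
E
python3 -c "from h import *;st()"
```

```text
t: 0.72
eef_pos: [0.3727, 0.432, 0.2066]
tool_rot: [-0.0, 0.633, 0.774, -0.0]
contact_force: [-0.4, 0.2, -0.8]
gripper_width: 0.996
grasp_force: 0.0
t: 1.35
eef_pos: [0.4426, 0.2621, 0.2067]
tool_rot: [0.0, 0.907, 0.422, -0.0]
contact_force: [0.9, -0.3, -0.5]
gripper_width: 1.0
grasp_force: 0.0
t: 1.72
eef_pos: [0.4713, 0.1922, 0.2069]
tool_rot: [0.001, 0.968, 0.252, -0.0]
contact_force: [-0.1, 0.8, -0.0]
gripper_width: 1.0
grasp_force: 0.0
t 1.73 p [471.3 192.2 206.9] yaw_y -60.8 tilt [ 0.    -0.001] F [-0.1  0.8 -0. ] M [ 0.03 -0.01 -0.02] w 1.0 g 0.0 q [-1.01  0.22  0.58  1.98 -0.14  0.99 -1.42]
```

```bash
python3 -m creep '[[1,3,2,-40,0,0,0],[1,0,0,-40,0,0,0],[1,0,0,-30,0,0,0],[1,0,0,-15,0,0,0],[1,0,0,-15,0,0,0]]'; python3 -m creep '[[1,0,0,-12,0,0,0],[1,0,0,0,0,0,0],[0.3,0,0,0,0,0,0],[-1,0,0,0,0,0,0],[-1,0,0,0,0,0,0]]' 30; python3 -m creep '[[-1,0,0,0,0,0,0],[-1,0,0,0,0,0,0],[-1,0,0,0,0,0,0]]'; python3 -c "from h import *;st()"
```

```text
t: 2.35
eef_pos: [0.4738, 0.1981, 0.0666]
tool_rot: [-0.0, 0.967, 0.256, 0.0]
contact_force: [0.1, 0.3, -0.1]
gripper_width: 0.998
grasp_force: 0.0
t: 2.98
eef_pos: [0.4749, 0.1972, 0.0561]
tool_rot: [-0.0, 0.967, 0.255, 0.001]
contact_force: [0.7, -2.8, 5.5]
gripper_width: 0.74
grasp_force: 31.7
t: 3.35
eef_pos: [0.4749, 0.1973, 0.0561]
tool_rot: [-0.0, 0.967, 0.255, 0.001]
contact_force: [0.0, -1.7, 5.8]
gripper_width: 0.744
grasp_force: 31.7
t 3.35 p [474.9 197.3  56.1] yaw_y -60.4 tilt [0.002 0.001] F [ 0.  -1.7  5.8] M [-0.4  -0.05  0.02] w 0.744 g 31.7 q [-0.9   0.46  0.48  2.09 -0.34  0.66 -1.25]
```

```bash
python3 -m creep '[[-1,0,0,0,0,0,0.1],[-1,0,0,0,0,0,0.12],[-1,0,0,0,0,0,0.12],[-1,0,0,0,0,0,0.12],[-1,0,0,0,0,0,0.12]]'; python3 -m creep '[[-1,0,0,0,0,0,0.12],[-1,0,0,0,0,0,0.12],[-1,0,0,0,0,0,0.105],[-1,0,0,0,0,0,0],[-1,0,0,0,0,0,0]]'
python3 - <<'E'
from h import *
st()
for n in("scene","top"):
    im,d,K,T=cam(n); np.savez(n+'1.npz',im=im,d=d,K=K,T=T)
    a=im[170:280,400:545] if n=='scene' else im[250:360,140:285]
    save(n+'_c1.png',cv2.resize(a,(790,599),interpolation=cv2.INTER_CUBIC))
E
```

```text
t: 3.98
eef_pos: [0.4744, 0.1982, 0.0561]
tool_rot: [-0.0, 0.853, 0.523, 0.001]
contact_force: [-0.5, 0.1, 4.3]
gripper_width: 0.739
grasp_force: 32.2
t: 4.6
eef_pos: [0.473, 0.1981, 0.0559]
tool_rot: [-0.001, 0.751, 0.66, -0.0]
contact_force: [-3.8, 0.5, 8.2]
gripper_width: 0.743
grasp_force: 32.0
t 4.6 p [473.  198.1  55.9] yaw_y -7.4 tilt [-0.001  0.001] F [-3.8  0.5  8.2] M [0.16 1.34 0.03] w 0.743 g 32.0 q [-0.7   0.43  0.23  2.08 -0.16  0.65 -0.5 ]
```

View pics/scene_c1.png

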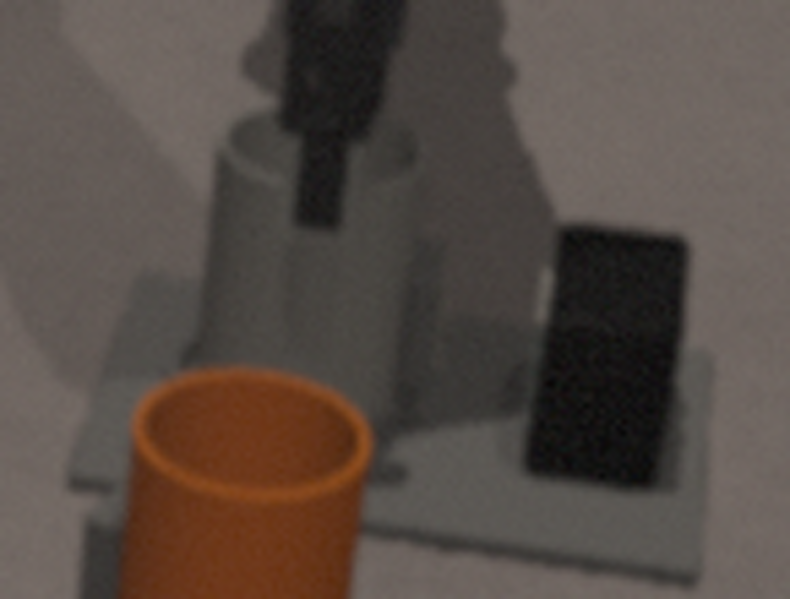

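The tag has turned toward the reader: it shows at the right edge of the can, at crop x 400–440. I'll release, rise, move off toward the lid and check the angle from above.

```bash
python3 -m creep '[[0,0,0,0,0,0,0],[1,0,0,0,0,0,0],[1,0,0,0,0,0,0],[1,0,0,15,0,0,0],[1,0,0,40,0,0,0]]'; python3 -m creep '[[1,0,0,45,0,0,0],[1,0,-30,45,0,0,0],[1,5,-55,0,0,0,0],[1,5,-55,0,0,0,0],[1,5,-55,0,0,0,0]]';  python3 -m creep '[[1,5,-55,0,0,0,0],[1,5,-55,0,0,0,0],[1,5,-45,0,0,0,0],[1,0,-40,0,0,0,0],[1,0,0,0,0,0,0]]'
python3 - <<'E'
from h import *
st()
out=[]
for n in("scene","top"):
    im,d,K,T=cam(n); np.savez(n+'2.npz',im=im,d=d,K=K,T=T)
    a=im[175:270,410:535] if n=='scene' else im[262:352,160:278]
    out.append(cv2.resize(a,(395,300),interpolation=cv2.INTER_CUBIC) if n=='scene' else cv2.resize(a,(787,600),interpolation=cv2.INTER_CUBIC))
save('top_c2.png',out[1]); save('scene_c2.png',out[0])
E
```

```text
t: 5.32
eef_pos: [0.4725, 0.1967, 0.1099]
tool_rot: [-0.0, 0.751, 0.66, -0.002]
contact_force: [0.1, -0.4, 0.6]
gripper_width: 1.0
grasp_force: 0.0
t: 5.95
eef_pos: [0.4888, 0.0007, 0.2013]
tool_rot: [0.0, 0.751, 0.66, 0.001]
contact_force: [0.4, 0.0, -0.3]
gripper_width: 0.999
grasp_force: 0.0
t: 6.58
eef_pos: [0.5029, -0.1966, 0.201]
tool_rot: [0.001, 0.753, 0.658, -0.0]
contact_force: [-0.1, 0.6, -0.6]
gripper_width: 1.001
grasp_force: 0.0
t 6.58 p [ 502.9 -196.6  201. ] yaw_y -7.8 tilt [ 0.001 -0.002] F [-0.1  0.6 -0.6] M [ 0.03 -0.05  0.03] w 1.001 g 0.0 q [-0.17  0.28  0.52  1.91 -0.17  0.99  0.29]
```

View pics/top_c2.png

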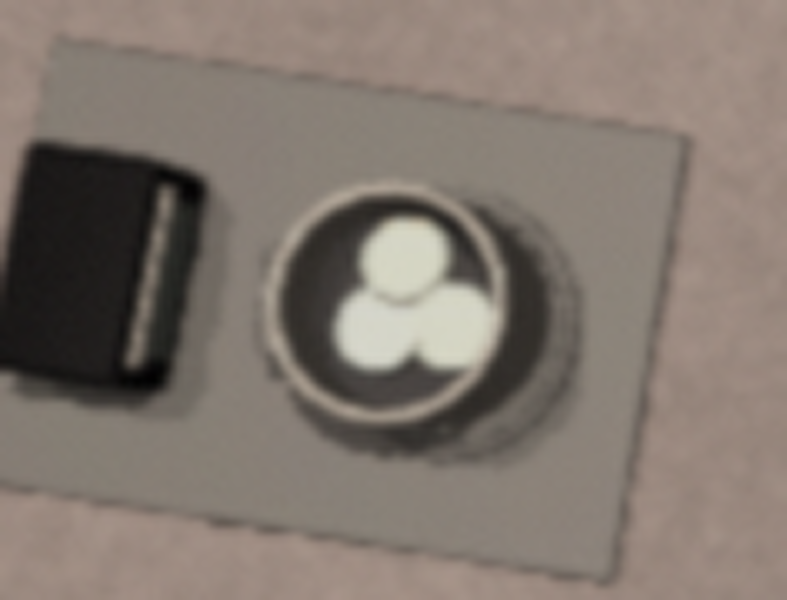

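The canister now stands at crop (385,303), and its tag is just visible under the left rim, facing the reader. I'll check the angle by overlaying the model in both views.

```bash
cat > ov.py <<'E'
from h import *
from scipy.spatial.transform import Rotation as R
def overlay(tag,ctr,cc,n,yst=83.2,ytag=83.2):
    o=[]
    for c,(x0,y0,x1,y1) in(('top',(160,262,250,352)),('scene',(440,175,540,275))):
        f=np.load(f'{c}{n}.npz'); S=395/(x1-x0)
        im=cv2.resize(f['im'][y0:y1,x0:x1],(395,395),interpolation=cv2.INTER_CUBIC).copy()
        def draw(pts,col,closed=True):
            q=(proj(pts,f['K'],f['T'])-[x0,y0]+.5)*S; cv2.polylines(im,[np.round(q*8).astype(np.int32)],closed,col,1,cv2.LINE_AA,3)
        def fr(p,base,yaw):
            a=np.radians(yaw); ex,ey=np.array([np.cos(a),np.sin(a)]),np.array([-np.sin(a),np.cos(a)])
            p=np.array(p,float)/1000; return np.c_[base+p[:,:1]*ex+p[:,1:2]*ey,p[:,2]]
        # station: x along +y_station here
        draw(fr([(75,-32,68),(75,32,68),(115,32,68),(115,-32,68)],ctr,yst),(0,255,0))
        draw(fr([(75,-32,8),(75,-32,68)],ctr,yst),(0,255,0),False)
        t=np.linspace(0,2*np.pi,60)
        draw(fr(np.c_[32*np.cos(t),32*np.sin(t),0*t+98],cc,0),(255,0,255))
        draw(fr([(28,-15,62),(41.5,-15,62),(41.5,15,62),(28,15,62)],cc,ytag),(255,0,0))
        draw(fr([(41.5,-15,22),(41.5,-15,62)],cc,ytag),(255,0,0),False); draw(fr([(28,-15,22),(41.5,-15,22)],cc,ytag),(255,0,0),False)
        o.append(im)
    save(tag,np.hstack(o))
E
python3 - <<'E'
from ov import *
f=np.load('top2.npz'); 
c=f['im'][262:352,160:278]
# plate corners / rim from top2 crop (6.67 scale)
k=lambda u,v:(160+u/6.67-.5,262+v/6.67-.5)
p=ray([k(60,38),k(690,132),k(612,580)],.008,f['K'],f['T'])[:,:2]
print(p.round(4).tolist(),[np.degrees(np.arctan2(*(p[i]-p[i+1])[::-1])) for i in(0,1)])
print('rim',ray([k(385,303)],.098,f['K'],f['T']), 'rim ext',ray([k(266,300),k(507,300),k(385,180),k(385,425)],.098,f['K'],f['T'])[:,:2].round(4).tolist())
P=cloud(f['d'],f['K'],f['T'])[280:335,190:245].reshape(-1,3); s=P[(P[:,2]>.092)&(P[:,2]<.102)]; cc=circ(s); print(cc)
b=ray([k(205,180),k(160,390)],.068,f['K'],f['T'])[:,:2]; e=b[0]-b[1]; print('block edge',b,np.degrees(np.arctan2(e[1],e[0])))
overlay('ov1.png',np.array([.474,.197]),cc[:2],2)
E
```

```text
[[0.5549, 0.3125], [0.5328, 0.1263], [0.4041, 0.1423]] [np.float64(83.24174872507554), np.float64(-7.09441356997623)]
rim [[0.47690787 0.19540941 0.098     ]] rim ext [[0.4768, 0.2271], [0.4787, 0.163], [0.5095, 0.1975], [0.4449, 0.1934]]
[0.47727876 0.1954043  0.03023429]
block edge [[0.51026456 0.2527323 ]
 [0.45283173 0.2608614 ]] -8.056183750227957
```

View pics/ov1.png

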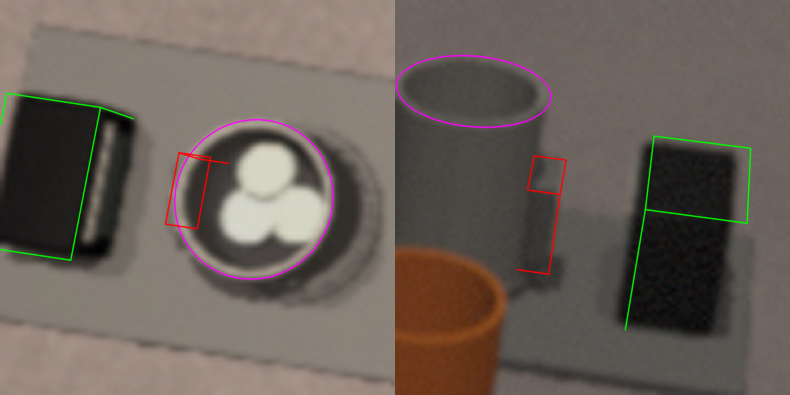

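Run:
```python
from ov import *
from scipy.optimize import least_squares
f=np.load('scene2.npz'); P=cloud(f['d'],f['K'],f['T'])[180:262,415:500].reshape(-1,3); P=P[(P[:,2]>.02)&(P[:,2]<.092)]
c0=np.array([.4755,.1955])
up=P[(P[:,2]>.066)&(np.hypot(*(P[:,:2]-c0).T)<.04)&(P[:,0]>c0[0]+.008)]
cy=least_squares(lambda p:np.hypot(*(up[:,:2]-p).T)-.032,c0,loss='soft_l1',f_scale=.001).x; print('cyl from scene',cy,len(up))
d=(P[:,:2]-cy); r=np.hypot(*d.T); az=np.degrees(np.arctan2(d[:,1],d[:,0]))
m=(r>.0345)&(r<.052)&(P[:,2]>.024)&(P[:,2]<.06)&(az>20)&(az<130); Q=d[m]; print('tag pts',len(Q),'az pct',np.percentile(az[m],[5,50,95]),'r',np.percentile(r[m],[5,50,95]))
s=lambda a:(np.c_[Q@[np.cos(a),np.sin(a)],Q@[np.sin(a),-np.cos(a)]])  # radial, lateral toward camera
def res(p):
    q=np.abs(s(p[0])-[.036,0])-[.0055,.015]   # box sdf, radial 30.5..41.5
    return np.linalg.norm(np.maximum(q,0),axis=1)+np.minimum(q.max(1),0)
for g in(70,83,95):
    o=least_squares(res,[np.radians(g)],loss='soft_l1',f_scale=.001); print(g,np.degrees(o.x),o.cost)
# same on the first picture (reference: plane fit gave 30)
def enh(n,c,b):
    x0,y0,x1,y1=b; im=np.load(f'{c}{n}.npz')['im'][y0:y1,x0:x1].astype(float); lo,hi=np.percentile(im,[1,85]); im=np.clip((im-lo)/(hi-lo)*255,0,255).astype(np.uint8)
    return cv2.resize(im,(398,398),interpolation=cv2.INTER_CUBIC)
save('enh.png',np.hstack([enh(2,'top',(185,285,225,325)),enh(2,'scene',(460,205,500,245))]))
```

```text
cyl from scene [0.4752196  0.19405222] 504
tag pts 141 az pct [60.33488472 66.41416501 85.13141391] r [0.03487764 0.03969198 0.04355305]
70 [63.41320472] 0.00029818645707370525
83 [87.60210252] 0.00018910293468628862
95 [87.60209387] 0.0001891029346871143
```

View pics/enh.png

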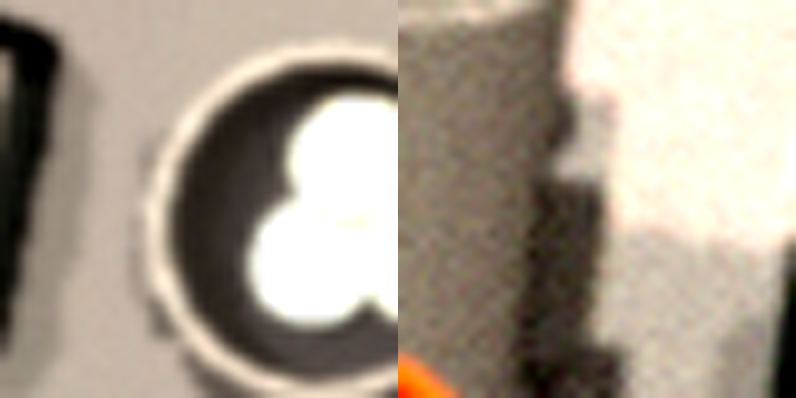

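Run:
```python
from h import *
for c,uv in(('scene',[(480.3,222.8),(481.3,214.0)]),('top',[(199.8,318.2),(198.6,298.6)])):
    f=np.load(c+'2.npz'); p=ray(uv,.062,f['K'],f['T'])[:,:2]; print(c,p.round(4).tolist())
    for a,b in((0,1),):
        e=p[b]-p[a]; print(np.hypot(*e),'normal yaw',np.degrees(np.arctan2(e[1],e[0]))-90, p.mean(0))
f=np.load('scene2.npz')
for h in (-1.0,1.0): # sensitivity 1px
    p=ray([(480.3+h*.5,222.8),(481.3-h*.5,214.0)],.062,f['K'],f['T'])[:,:2]; e=p[1]-p[0]; print(np.degrees(np.arctan2(e[1],e[0]))-90)
```

```text
scene [[0.4947, 0.2335], [0.4644, 0.2361]]
0.030348086561091402 normal yaw 85.01425395430371 [0.47954988 0.23480589]
top [[0.457, 0.2327], [0.4926, 0.2374]]
0.03588130714088354 normal yaw -82.49763041543805 [0.47481001 0.23505898]
81.98845583769949
88.11946377944597
```

Run:
```python
from h import *
f=np.load('scene0.npz'); p=ray([(462.2,228.8),(475.9,223.5)],.062,f['K'],f['T'])[:,:2]; e=p[1]-p[0]; print(p,np.hypot(*e),'yaw0',np.degrees(np.arctan2(e[1],e[0]))-90)
P=cloud(f['d'],f['K'],f['T'])[220:252,455:485].reshape(-1,3)
for c in((.4752,.194),(.4765,.1955)):
    d=P[:,:2]-c; r=np.hypot(*d.T); m=(r>.036)&(r<.05)&(P[:,2]>.026)&(P[:,2]<.058); Q=P[m]
    import cv2
    l=cv2.fitLine((Q[:,:2]*1000).astype(np.float32),cv2.DIST_HUBER,0,.01,.01).ravel(); print('plan line yaw',np.degrees(np.arctan2(l[1],l[0]))-90, len(Q))
    o=cv2.fitLine((Q[(Q[:,2]<.052)][:,:2]*1000).astype(np.float32),cv2.DIST_L1,0,.01,.01).ravel(); print(np.degrees(np.arctan2(o[1],o[0]))-90)
# stem top from colour-free depth, both views, raw image ray check
g=np.load('top0.npz')
for n,F,b in(('top',g,(405,280,455,325)),('scene',f,(212,190,262,246))):
    C=cloud(F['d'],F['K'],F['T']); x0,y0,x1,y1=b; v,u=np.mgrid[y0:y1,x0:x1]; m=(C[y0:y1,x0:x1,2]>.078)&(C[y0:y1,x0:x1,2]<.09); print(n,np.median(u[m]),np.median(v[m]),ray([(u[m].mean(),v[m].mean())],.083,F['K'],F['T']))
```

```text
[[0.51875101 0.20374593]
 [0.49808397 0.22623964]] 0.0305465758695071 yaw0 42.576551031438555
plan line yaw -146.43753 251
-146.00153
plan line yaw -144.94641 232
-145.19798
top 436.0 300.0 [[ 0.50180676 -0.19595163  0.083     ]]
scene 220.5 226.0 [[ 0.56687538 -0.19003661  0.083     ]]
```

```bash
cat > fit.py <<'E'
from h import *
from scipy.optimize import least_squares
def grab(c,n=8):
    L=[cam(c) for _ in range(n)]; d=np.array([l[1] for l in L]); d=np.where(d>0,d,np.nan)
    return np.mean([l[0] for l in L],0), np.nan_to_num(np.nanmedian(d,0)),L[0][2],L[0][3]
def tagyaw(d,K,T,g=84):
    P=cloud(d,K,T)[180:262,415:505].reshape(-1,3); P=P[(P[:,2]>.026)&(P[:,2]<.09)]
    P=P[np.hypot(*(P[:,:2]-[.4755,.1955]).T)<.056]; P=P[(P[:,0]>.478)]
    def res(p):
        Q=P[:,:2]-p[:2]; cyl=np.hypot(*Q.T)-.032; a=p[2]
        q=np.abs(np.c_[Q@[np.cos(a),np.sin(a)],Q@[np.sin(a),-np.cos(a)],(P[:,2]-.042)]-[.0355,0,0])-[.006,.015,.020]
        box=np.linalg.norm(np.maximum(q,0),axis=1)+np.minimum(q.max(1),0)
        return np.minimum(cyl,box)
    best=min((least_squares(res,[.4755,.195,np.radians(x)],loss='soft_l1',f_scale=.001) for x in np.arange(g-12,g+13,3)),key=lambda o:o.cost)
    return best.x[:2],np.degrees(best.x[2]),best.cost
E
python3 - <<'E'
from fit import *
f=np.load('scene0.npz'); print('start',tagyaw(f['d'],f['K'],f['T'],34))
im,d,K,T=grab('scene'); np.savez('scene3.npz',im=im,d=d,K=K,T=T); print('now',tagyaw(d,K,T,84))
P=cloud(d,K,T)[205:262,495:530].reshape(-1,3); P=P[(P[:,2]>.02)&(P[:,2]<.06)&(P[:,0]<.53)&(P[:,0]>.45)]
l=cv2.fitLine((P[:,:2]*1000).astype(np.float32),cv2.DIST_HUBER,0,.01,.01).ravel(); print('block side face yaw',np.degrees(np.arctan2(l[1],l[0])),len(P))
im2,d2,K2,T2=grab('top',6); np.savez('top3.npz',im=im2,d=d2,K=K2,T=T2)
# edge of block: black mask in top, min rect
m=(im2.max(2)<60).astype(np.uint8); m[:, :150]=0; m[:,192]=0; m[:, 192:]=0; m[:275]=0; m[330:]=0
v,u=np.nonzero(m); print(len(u)); q=ray(np.c_[u,v],.068,K2,T2)[:,:2]; print(cv2.minAreaRect((q*1000).astype(np.float32)))
# tag corners via subpixel corners in averaged scene image
g=cv2.resize(np.clip(im[205:245,460:500],0,255).astype(np.uint8),None,fx=4,fy=4,interpolation=cv2.INTER_CUBIC)
for y in range(212,226): print(y,im[y,476:486].mean(1).round(0).astype(int))
E
```

```text
start (array([0.47271603, 0.19289012]), np.float64(35.27966878471628), np.float64(0.0006677513623378374))
now (array([0.47519862, 0.19418181]), np.float64(88.12632270543426), np.float64(0.00018175062516402767))
block side face yaw 82.30851 545
884
((483.419921875, 280.39410400390625), (50.94645690917969, 65.80453491210938), 81.98751831054688)
212 [ 76  92 101 103 102 104 102 101 101 100]
213 [ 72  87  97  99  99 100 101 101 100 101]
214 [ 65  76  87  92  93  95  99 101 101 101]
215 [ 59  67  81  87  87  89  98 102 102 102]
216 [ 56  63  78  84  84  86  96 102 102 102]
217 [ 56  64  78  84  84  87  96 102 102 102]
218 [ 56  65  78  85  86  89  97 101 102 102]
219 [ 62  73  82  86  87  91  98 102 102 102]
220 [ 70  79  84  86  87  92  98 101 102 101]
221 [ 78  83  85  85  87  92  99 100 102 102]
222 [ 74  78  78  80  84  93 100 101 101 102]
223 [ 62  65  67  70  79  92 100 101 100 101]
224 [ 55  57  58  59  72  90 100 101 100  99]
225 [ 55  55  56  55  67  86  97  99 101 100]
```

Two independent fits agree: the canister followed the gripper (+52.8°), but the tag is now about 5° past square (88° against a station yaw of 82.5–83°). I'll go back and turn it by −5°.

```bash
python3 -m creep '[[1,-4,56,0,0,0,0],[1,-4,56,0,0,0,0],[1,-4,56,0,0,0,0],[1,-4,56,0,0,0,0],[1,-4,56,0,0,0,0]]'; python3 -m creep '[[1,-4,56,0,0,0,0],[1,-4,56,0,0,0,0],[1,0,0,0,0,0,0]]'; python3 -c "from h import *;st()"
```

```text
t: 8.0
eef_pos: [0.4834, 0.0892, 0.2002]
tool_rot: [0.0, 0.751, 0.66, 0.0]
contact_force: [0.8, 0.4, -0.3]
gripper_width: 1.001
grasp_force: 0.0
t: 8.38
eef_pos: [0.4746, 0.2047, 0.1998]
tool_rot: [-0.001, 0.748, 0.663, 0.0]
contact_force: [-0.0, -0.5, -0.6]
gripper_width: 1.001
grasp_force: 0.0
t 8.38 p [474.6 204.7 199.8] yaw_y -6.9 tilt [-0.     0.002] F [-0.  -0.5 -0.6] M [-0.02 -0.   -0.01] w 1.001 g 0.0 q [-0.78  0.23  0.29  1.95 -0.08  0.97 -0.57]
```

```bash
python3 -m creep '[[1,0,-8,-20,0,0,0],[1,0,0,-40,0,0,0],[1,0,0,-40,0,0,0],[1,0,0,-25,0,0,0],[1,0,0,-12,0,0,0]]'; python3 -m creep '[[1,0,0,-7,0,0,0],[0.3,0,0,0,0,0,0],[-1,0,0,0,0,0,0],[-1,0,0,0,0,0,0],[-1,0,0,0,0,0,0]]' 30; python3 -m creep '[[-1,0,0,0,0,0,-0.044],[-1,0,0,0,0,0,-0.044],[-1,0,0,0,0,0,0]]'; python3 -c "from h import *;st()"; python3 -m creep '[[0,0,0,0,0,0,0],[1,0,0,0,0,0,0],[1,0,0,0,0,0,0],[1,0,0,15,0,0,0],[1,0,0,40,0,0,0]]'; python3 -m creep '[[1,0,0,45,0,0,0],[1,0,-30,45,0,0,0],[1,5,-55,0,0,0,0],[1,5,-55,0,0,0,0],[1,5,-55,0,0,0,0]]';  python3 -m creep '[[1,5,-55,0,0,0,0],[1,5,-55,0,0,0,0],[1,5,-45,0,0,0,0],[1,0,-40,0,0,0,0],[1,0,0,0,0,0,0]]'
python3 - <<'E'
from fit import *
st()
im,d,K,T=grab('scene',4); print('now',tagyaw(d,K,T,84))
im2,d2,K2,T2=grab('top',2); P=cloud(d2,K2,T2)[280:335,190:245].reshape(-1,3); print(circ(P[(P[:,2]>.092)&(P[:,2]<.102)]))
E
```

```text
t: 9.0
eef_pos: [0.4751, 0.19, 0.0617]
tool_rot: [0.0, 0.752, 0.66, -0.001]
contact_force: [0.5, 0.1, 1.2]
gripper_width: 1.0
grasp_force: 0.0
t: 9.62
eef_pos: [0.4758, 0.1917, 0.0569]
tool_rot: [-0.0, 0.751, 0.66, 0.001]
contact_force: [-3.2, -1.0, 6.8]
gripper_width: 0.738
grasp_force: 32.7
t: 10.0
eef_pos: [0.4749, 0.1925, 0.0569]
tool_rot: [-0.001, 0.779, 0.627, 0.0]
contact_force: [-5.3, 1.8, 9.6]
gripper_width: 0.737
grasp_force: 32.7
t 10.0 p [474.9 192.5  56.9] yaw_y -12.4 tilt [-0.001  0.001] F [-5.3  1.8  9.6] M [0.25 1.18 0.14] w 0.737 g 32.7 q [-0.73  0.43  0.27  2.08 -0.19  0.65 -0.54]
t: 10.62
eef_pos: [0.4746, 0.1907, 0.1109]
tool_rot: [-0.0, 0.78, 0.626, -0.002]
contact_force: [1.0, 0.8, 0.8]
gripper_width: 1.002
grasp_force: 0.0
t: 11.25
eef_pos: [0.4909, -0.0054, 0.2023]
tool_rot: [0.0, 0.78, 0.626, 0.001]
contact_force: [1.7, -0.1, -0.3]
gripper_width: 0.999
grasp_force: 0.0
t: 11.88
eef_pos: [0.5048, -0.2028, 0.2021]
tool_rot: [0.001, 0.782, 0.624, -0.0]
contact_force: [0.9, 0.4, 0.4]
gripper_width: 1.002
grasp_force: 0.0
t 11.88 p [ 504.8 -202.8  202.1] yaw_y -12.8 tilt [ 0.001 -0.002] F [0.9 0.4 0.4] M [0.01 0.01 0.02] w 1.002 g 0.0 q [-0.2   0.29  0.57  1.91 -0.18  0.99  0.23]
now (array([0.4744333 , 0.19492948]), np.float64(83.99780454220473), np.float64(0.00027727725237323335))
[0.47634263 0.19626984 0.03017389]fit.py:5: RuntimeWarning: All-NaN slice encountered
  return np.mean([l[0] for l in L],0), np.nan_to_num(np.nanmedian(d,0)),L[0][2],L[0][3]
```

Tag now 84° against about 82.7°, which is square enough. Next is the lid set, gripped by its stem.

```bash
python3 -m creep '[[0.5,-3,6,-20,0,0,0],[0.5,0,0,-45,0,0,0],[0.5,0,0,-40,0,0,0],[0.5,0,0,-25,0,0,0],[0.5,0,0,-14,0,0,0]]'; python3 -m creep '[[0.5,0,0,-8,0,0,0],[0.5,0,0,0,0,0,0]]'; python3 -c "from h import *;st()"
```

```text
t: 12.8
eef_pos: [0.5022, -0.1915, 0.0557]
tool_rot: [-0.001, 0.779, 0.627, -0.0]
contact_force: [-0.1, 0.6, -0.4]
gripper_width: 0.75
grasp_force: 0.0
t: 13.05
eef_pos: [0.5028, -0.1925, 0.0491]
tool_rot: [0.0, 0.779, 0.626, 0.0]
contact_force: [0.5, 0.0, 0.4]
gripper_width: 0.748
grasp_force: 0.0
t 13.05 p [ 502.8 -192.5   49.1] yaw_y -12.4 tilt [0. 0.] F [0.5 0.  0.4] M [0.02 0.04 0.02] w 0.748 g 0.0 q [-0.11  0.5   0.46  2.03 -0.35  0.68  0.36]
```

```bash
python3 -m creep '[[0.5,0,-4,1,0,0,0],[0,0,0,0,0,0,0],[-1,0,0,0,0,0,0],[-1,0,0,0,0,0,0],[-1,0,0,0,0,0,0]]' 60; python3 -m creep '[[-1,0,0,0,0,0,0],[-1,0,0,0,0,0,0],[-1,0,0,8,0,0,0],[-1,0,0,12,0,0,0],[-1,0,0,0,0,0,0]]'; python3 -c "from h import *;st()"
```

```text
t: 13.68
eef_pos: [0.5024, -0.1966, 0.0503]
tool_rot: [-0.0, 0.78, 0.626, 0.0]
contact_force: [-1.9, 1.1, 4.9]
gripper_width: 0.17
grasp_force: 58.5
t: 14.3
eef_pos: [0.5034, -0.1969, 0.0711]
tool_rot: [0.001, 0.78, 0.626, 0.001]
contact_force: [0.8, -0.0, -3.0]
gripper_width: 0.167
grasp_force: 58.7
t 14.3 p [ 503.4 -196.9   71.1] yaw_y -12.4 tilt [ 0.002 -0.   ] F [ 0.8 -0.  -3. ] M [-0.02  0.   -0.03] w 0.167 g 58.7 q [-0.12  0.47  0.48  2.02 -0.32  0.72  0.34]
```

```bash
python3 -m creep '[[-1,0,0,25,0,0,0],[-1,0,0,35,0,0,0],[-1,0,0,35,0,0,0],[-1,0,15,15,0,0,0],[-1,-2,25,0,0,0,0]]'; python3 -m creep '[[-1,-3,40,0,0,0,0],[-1,-3,40,0,0,0,0],[-1,-3,40,0,0,0,0],[-1,-3,40,0,0,0,0],[-1,-3,40,0,0,0,0]]';python3 -m creep '[[-1,-3,40,0,0,0,0],[-1,-3,40,0,0,0,0],[-1,-3,40,0,0,0,0],[-1,-2,20,0,0,0,0],[-1,0,0,0,0,0,0]]'; python3 -c "from h import *;st()"
```

```text
t: 14.92
eef_pos: [0.5014, -0.1572, 0.1814]
tool_rot: [0.001, 0.78, 0.626, 0.001]
contact_force: [-0.1, 0.6, -2.4]
gripper_width: 0.169
grasp_force: 58.9
t: 15.55
eef_pos: [0.4851, 0.0447, 0.1799]
tool_rot: [-0.0, 0.78, 0.626, 0.0]
contact_force: [0.7, -1.0, -1.7]
gripper_width: 0.17
grasp_force: 58.9
t: 16.18
eef_pos: [0.4742, 0.1843, 0.1797]
tool_rot: [0.0, 0.779, 0.627, -0.0]
contact_force: [-0.4, -0.1, -2.8]
gripper_width: 0.167
grasp_force: 58.9
t 16.18 p [474.2 184.3 179.7] yaw_y -12.3 tilt [-0. -0.] F [-0.4 -0.1 -2.8] M [-0.06  0.03  0.  ] w 0.167 g 58.9 q [-0.82  0.24  0.38  2.   -0.11  0.92 -0.59]
```

```bash
python3 -m creep '[[-1,1,11,-8,0,0,0],[-1,0,0,-5,0,0,0],[-1,0,0,0,0,0,0]]'
python3 - <<'E'
from fit import *
st()
im,d,K,T=grab('scene',3); np.savez('scene4.npz',im=im,d=d,K=K,T=T); 
im2,d2,K2,T2=grab('top',3); np.savez('top4.npz',im=im2,d=d2,K=K2,T=T2)
P=cloud(d,K,T)[130:262,400:520].reshape(-1,3); s=P[(P[:,2]>.066)&(P[:,2]<.094)&(np.hypot(*(P[:,:2]-[.475,.1955]).T)<.04)&(P[:,0]>.484)]
print('can scene',least_squares(lambda p:np.hypot(*(s[:,:2]-p).T)-.032,[.475,.195],loss='soft_l1',f_scale=.001).x,len(s))
q=P[np.hypot(*(P[:,:2]-[.475,.1955]).T)<.05]
print(np.histogram(q[:,2],np.arange(.06,.2,.005)))
def rad(s,r): return least_squares(lambda p:np.hypot(*(s[:,:2]-p).T)-r,[.475,.195],loss='soft_l1',f_scale=.001).x
for lo,hi,r in((.1135,.131,.039),(.14,.162,.020)):
    z=q[(q[:,2]>lo)&(q[:,2]<hi)]; z=z[z[:,0]>.475+.6*r]; print('scene',lo,rad(z,r),len(z))
C=cloud(d2,K2,T2)[250:350,170:270]; m=(C[...,2]>.124)&(C[...,2]<.150)&(np.hypot(C[...,0]-.476,C[...,1]-.196)<.05)
z=C[m]; hull=cv2.convexHull((z[:,:2]*1e3).astype(np.float32))[:,0]; print('top disc hull',cv2.minEnclosingCircle(hull), np.median(z[:,2]),len(z))
a=im2[250:350,160:280]; b=im[130:262,400:540]
save('ov2.png',np.hstack([cv2.resize(a.astype(np.uint8),(398,398)),cv2.resize(b.astype(np.uint8),(398,398))]))
E
```

```text
t: 16.55
eef_pos: [0.4752, 0.1933, 0.1662]
tool_rot: [0.0, 0.78, 0.626, -0.001]
contact_force: [-0.7, 0.7, -2.2]
gripper_width: 0.174
grasp_force: 58.9
t 16.55 p [475.2 193.3 166.2] yaw_y -12.5 tilt [-0.001 -0.001] F [-0.7  0.7 -2.2] M [-0.01 -0.01  0.02] w 0.174 g 58.9 q [-0.82  0.27  0.37  2.   -0.12  0.9  -0.6 ]
can scene [0.47444613 0.19489053] 545
(array([143, 125, 162, 166, 180, 193, 152, 117,   0,   0,   3,  26,   3,
       100, 515, 110,  69,  65,  74, 139,  82,  29,  33,  35,  33,  11,
        38,  41]), array([0.06 , 0.065, 0.07 , 0.075, 0.08 , 0.085, 0.09 , 0.095, 0.1  ,
       0.105, 0.11 , 0.115, 0.12 , 0.125, 0.13 , 0.135, 0.14 , 0.145,
       0.15 , 0.155, 0.16 , 0.165, 0.17 , 0.175, 0.18 , 0.185, 0.19 ,
       0.195, 0.2  ]))
scene 0.1135 [0.47273966 0.19109669] 97
scene 0.14 [0.4735482  0.19100095] 233
top disc hull ((475.15045166015625, 192.4058837890625), 38.75094985961914) 0.13536390974379287 823
```

View pics/ov2.png

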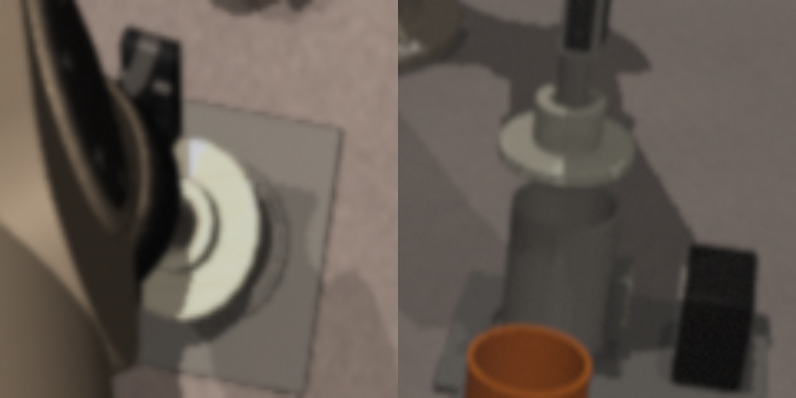

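The lid set hangs level above the can, collar at (575,115) and can at (560,260) in the right half. It needs a shift of about (+1, +3) mm before lowering.

```bash
python3 -m creep '[[-1,1,3,0,0,0,0],[-1,0,0,0,0,0,0]]'; python3 -c "from h import *;st()";  python3 -m creep '[[-1,0,0,-8,0,0,0],[-1,0,0,-6,0,0,0],[-1,0,0,-5,0,0,0],[-1,0,0,-3,0,0,0],[-1,0,0,0,0,0,0]]'; python3 -c "from h import *;st()"
```

```text
t: 17.1
eef_pos: [0.4767, 0.1979, 0.167]
tool_rot: [-0.0, 0.779, 0.627, 0.0]
contact_force: [-0.5, -0.2, -2.1]
gripper_width: 0.17
grasp_force: 58.9
t 17.1 p [476.7 197.9 167. ] yaw_y -12.4 tilt [0. 0.] F [-0.5 -0.2 -2.1] M [-0.03 -0.07  0.01] w 0.17 g 58.9 q [-0.83  0.27  0.37  1.99 -0.12  0.9  -0.61]
t: 17.73
eef_pos: [0.4764, 0.1973, 0.1446]
tool_rot: [-0.0, 0.78, 0.626, -0.0]
contact_force: [-0.0, -0.4, -2.7]
gripper_width: 0.169
grasp_force: 58.9
t 17.73 p [476.4 197.3 144.6] yaw_y -12.4 tilt [-0. -0.] F [-0.  -0.4 -2.7] M [ 0.03  0.04 -0.02] w 0.169 g 58.9 q [-0.82  0.3   0.37  2.02 -0.14  0.85 -0.59]
```

```bash
python3 -m creep '[[-1,0,-1,-2,0,0,0],[-1,0,0,-2,0,0,0],[-1,0,0,-1,0,0,0]]'; python3 -m creep '[[-1,0,0,-1,0,0,0],[-1,0,0,0,0,0,0]]'; python3 -c "from h import *;st()"
```

```text
t: 18.1
eef_pos: [0.4766, 0.1964, 0.1398]
tool_rot: [-0.0, 0.78, 0.626, 0.0]
contact_force: [0.2, 0.4, -2.3]
gripper_width: 0.166
grasp_force: 58.9
t: 18.35
eef_pos: [0.4765, 0.1964, 0.1389]
tool_rot: [-0.0, 0.78, 0.626, -0.0]
contact_force: [-0.2, -0.2, -2.5]
gripper_width: 0.171
grasp_force: 58.9
t 18.35 p [476.5 196.4 138.9] yaw_y -12.4 tilt [-0. -0.] F [-0.2 -0.2 -2.5] M [ 0.   -0.04 -0.01] w 0.171 g 58.9 q [-0.81  0.31  0.36  2.02 -0.15  0.84 -0.58]
```

```bash
python3 -m creep '[[-1,0,0,-1,0,0,0],[-1,0,0,0,0,0,0]]';  python3 -m creep '[[-1,0,0,-0.7,0,0,0],[-1,0,0,0,0,0,0]]'; python3 -c "from h import *;st()"
```

```text
t: 18.6
eef_pos: [0.4768, 0.1967, 0.1384]
tool_rot: [-0.0, 0.779, 0.626, 0.0]
contact_force: [-2.2, 0.4, 4.2]
gripper_width: 0.169
grasp_force: 59.6
t: 18.85
eef_pos: [0.4773, 0.1969, 0.1382]
tool_rot: [-0.0, 0.78, 0.626, 0.001]
contact_force: [-1.6, -0.1, 8.3]
gripper_width: 0.173
grasp_force: 60.1
t 18.85 p [477.3 196.9 138.2] yaw_y -12.4 tilt [0.001 0.001] F [-1.6 -0.1  8.3] M [-0.05  0.39 -0.01] w 0.173 g 60.1 q [-0.81  0.31  0.36  2.02 -0.15  0.83 -0.58]
```

Contact came at z 138.4, matching the expected seated height of 138.3. Now I'll release and re-grip at the collar.

```bash
python3 -m creep '[[0,0,0,0.7,0,0,0],[0.7,0,0,0,0,0,0],[0.9,0,0,0,0,0,0],[0.9,0,0,0,0,0,0]]'; python3 -c "from h import *;st()"; python3 -m creep '[[0.9,0,0,-8,0,0,0],[0.9,0,0,-8,0,0,0],[0.9,0,0,-7,0,0,0],[0.9,0,0,-4,0,0,0],[0.9,0,0,-2,0,0,0]]'
python3 - <<'E'
from fit import *
st()
im,d,K,T=grab('scene',3); print('tag',tagyaw(d,K,T,84))
P=cloud(d,K,T)[130:262,400:520].reshape(-1,3); q=P[np.hypot(*(P[:,:2]-[.475,.1955]).T)<.05]; print(np.histogram(q[:,2],np.arange(.09,.15,.004))[0])
E
```

```text
t: 19.35
eef_pos: [0.4765, 0.1964, 0.1378]
tool_rot: [0.0, 0.78, 0.626, -0.0]
contact_force: [-0.5, 0.3, 0.2]
gripper_width: 0.951
grasp_force: 0.0
t 19.35 p [476.5 196.4 137.8] yaw_y -12.4 tilt [-0. -0.] F [-0.5  0.3  0.2] M [ 0.   -0.01 -0.03] w 0.951 g 0.0 q [-0.81  0.31  0.36  2.02 -0.15  0.83 -0.58]
t: 19.98
eef_pos: [0.4765, 0.1963, 0.1086]
tool_rot: [0.0, 0.78, 0.626, -0.0]
contact_force: [0.3, 0.2, -0.3]
gripper_width: 0.952
grasp_force: 0.0
t 19.98 p [476.5 196.3 108.6] yaw_y -12.4 tilt [-0. -0.] F [ 0.3  0.2 -0.3] M [-0.04 -0.01 -0.05] w 0.952 g 0.0 q [-0.8   0.35  0.35  2.04 -0.17  0.77 -0.56]
tag (array([0.47440744, 0.19491119]), np.float64(83.78615704172698), np.float64(0.00039302291135668985))
[ 71   8  92 436 153  55  47  53  56  45  59   2   2  25]
```

```bash
python3 -m creep '[[0.4,0,0,0,0,0,0],[0,0,0,0,0,0,0],[-1,0,0,0,0,0,0],[-1,0,0,0,0,0,0],[-1,0,0,0,0,0,0]]' 30; python3 -m creep '[[-1,0,0,0,0,0,0],[-1,0,0,0,0,0,0]]'; python3 -c "from h import *;st()"
```

```text
t: 20.75
eef_pos: [0.4764, 0.1966, 0.109]
tool_rot: [-0.0, 0.779, 0.626, -0.0]
contact_force: [-1.8, -0.1, 2.2]
gripper_width: 0.201
grasp_force: 30.9
t: 21.0
eef_pos: [0.4765, 0.1966, 0.109]
tool_rot: [-0.0, 0.78, 0.626, 0.0]
contact_force: [-3.2, 1.4, 4.1]
gripper_width: 0.202
grasp_force: 31.3
t 21.0 p [476.5 196.6 109. ] yaw_y -12.4 tilt [-0.  0.] F [-3.2  1.4  4.1] M [ 0.18  0.45 -0.02] w 0.202 g 31.3 q [-0.8   0.35  0.35  2.04 -0.17  0.77 -0.56]
```

Run:
```python
from fit import *
im,d,K,T=grab('scene',2); im2,d2,K2,T2=grab('top',2)
e=lambda x:cv2.resize(np.clip(x*1.6,0,255).astype(np.uint8),(398,560),interpolation=cv2.INTER_CUBIC)
save('ov3.png',np.hstack([e(im[130:215,430:490]),e(im2[265:335,180:230])]))
C=cloud(d,K,T)
for v in range(140,206,3): print(v,[f"{C[v,u,0]*1e3:.0f},{C[v,u,2]*1e3:.0f}" for u in range(440,480,4)])
```

```text
140 ['-8,-3', '-5,-1', '-6,-1', '539,225', '538,224', '539,225', '540,226', '541,227', '495,208', '500,210']
143 ['14,-2', '15,-1', '14,-1', '535,218', '538,220', '538,220', '542,222', '542,222', '498,205', '498,205']
146 ['33,-1', '31,-2', '29,-2', '529,211', '533,213', '536,215', '537,215', '538,216', '500,200', '494,198']
149 ['49,-2', '46,-3', '47,-2', '528,206', '529,207', '527,206', '534,209', '533,209', '503,197', '39,-2']
152 ['69,-1', '66,-2', '68,-0', '63,-2', '525,200', '527,201', '529,202', '530,203', '492,187', '58,-1']
155 ['83,-2', '82,-2', '84,-1', '80,-2', '515,190', '510,189', '527,197', '527,197', '75,-1', '71,-3']
158 ['100,-2', '101,-1', '97,-2', '97,-2', '516,186', '514,185', '516,187', '525,191', '496,179', '94,-0']
161 ['113,-4', '116,-2', '116,-2', '112,-3', '513,180', '518,182', '517,182', '519,184', '472,163', '108,-1']
164 ['134,-2', '134,-1', '133,-1', '131,-2', '489,164', '498,168', '498,168', '495,167', '472,157', '124,-1']
167 ['153,-0', '148,-2', '146,-2', '147,-1', '491,159', '495,161', '501,165', '493,162', '467,150', '138,-2']
170 ['164,-2', '163,-
[... 770 characters left out ...]
5', '471,105', '484,112', '492,117', '496,119', '496,119', '496,120', '491,118', '466,106', '466,106']
194 ['487,107', '485,106', '484,106', '493,111', '494,113', '497,114', '496,114', '490,112', '477,106', '475,105']
197 ['496,106', '496,106', '495,106', '492,106', '496,108', '496,108', '494,108', '489,106', '488,106', '487,106']
200 ['501,103', '503,105', '505,106', '501,105', '502,106', '501,106', '499,105', '501,106', '498,106', '498,106']
203 ['486,89', '506,101', '511,104', '512,105', '513,106', '510,105', '510,105', '507,104', '508,105', '505,104']fit.py:5: RuntimeWarning: All-NaN slice encountered
  return np.mean([l[0] for l in L],0), np.nan_to_num(np.nanmedian(d,0)),L[0][2],L[0][3]
```

View pics/ov3.png

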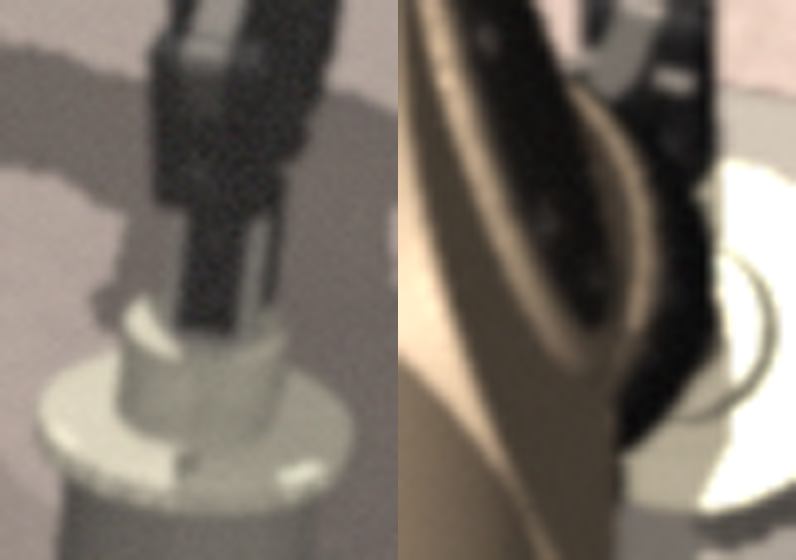

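The picture shows the near finger ending at the collar's top (left half, y≈330). So the pads have closed on the stem above the collar (opening 0.20), not on the collar. I'll measure where the fingertips really are relative to the TCP.

Run:
```python
from h import *
def col(n,tcp,cols,rows):
    f=np.load(n+'.npz'); C=cloud(f['d'],f['K'],f['T']); print(n,'TCP px',proj([tcp],f['K'],f['T']).round(1))
    for v in rows: print(v,[f"{C[v,u,0]*1e3:.0f},{C[v,u,1]*1e3:.0f},{C[v,u,2]*1e3:.0f}" for u in cols])
col('scene4',[.4752,.1933,.1662],range(452,476,4),range(136,172,2))
col('scene1',[.473,.1981,.056],range(452,470,3),range(190,222,2))
```

```text
scene4 TCP px [[462.2 159.2]]
136 ['-36,190,-2', '-33,199,-1', '497,185,214', '497,191,215', '495,197,214', '470,205,204']
138 ['-23,190,-2', '-22,199,-1', '495,185,211', '497,191,211', '493,197,210', '470,205,201']
140 ['-12,190,-3', '-10,199,-2', '495,186,207', '496,192,208', '490,198,206', '471,205,198']
142 ['7,190,-0', '-0,200,-3', '495,186,204', '498,192,205', '492,198,203', '473,205,196']
144 ['18,190,-1', '486,181,196', '496,186,201', '497,192,202', '491,199,199', '11,237,-1']
146 ['26,190,-2', '487,181,194', '494,187,197', '497,193,198', '490,199,196', '21,237,-2']
148 ['37,190,-3', '40,199,-1', '489,187,191', '492,193,193', '491,199,193', '32,237,-3']
150 ['50,190,-3', '51,199,-2', '484,188,186', '480,194,184', '53,227,1', '44,237,-3']
152 ['64,190,-2', '66,199,-0', '482,188,182', '483,194,182', '56,227,-3', '58,236,-2']
154 ['72,190,-3', '478,183,176', '482,189,178', '483,195,179', '71,227,-1', '71,236,-1']
156 ['85,191,-2', '477,183,172', '483,189,175', '483,195,176', '80,227,-2', '77,236,-3']
158 ['97,191,-2', '479,183,169', '481,189,171', '483,195,172', '92,227,-2', '93
[... 1379 characters left out ...]
, '519,188,104', '520,193,104', '520,197,105', '516,202,103', '501,208,95']
208 ['510,184,95', '518,188,100', '515,193,98', '521,198,102', '513,203,98', '503,208,93']
210 ['510,184,91', '517,189,95', '519,193,97', '517,198,96', '513,203,94', '502,209,89']
212 ['508,185,86', '510,190,87', '514,194,90', '519,199,93', '514,204,91', '503,209,85']
214 ['504,185,80', '508,190,83', '512,195,85', '511,199,86', '501,205,80', '500,210,80']
216 ['505,186,77', '503,191,76', '506,195,78', '506,200,79', '503,205,78', '501,210,77']
218 ['505,186,73', '505,191,73', '504,196,73', '504,201,74', '501,206,73', '501,211,73']
220 ['503,187,68', '504,191,69', '505,196,70', '506,201,71', '504,206,70', '501,211,69']
```

Measured from depth, the fingertips sit about 25–27 mm above the reported TCP, so I have to go about 18 mm deeper. I'll open, creep down and watch for the palm touching the stem.

```bash
python3 -m creep '[[0,0,0,0,0,0,0],[0.7,0,0,0,0,0,0],[0.9,0,0,0,0,0,0],[0.9,0,0,-4,0,0,0],[0.9,0,0,-3,0,0,0]]'; python3 -m creep '[[0.9,0,0,-2,0,0,0],[0.9,0,0,-1,0,0,0],[0.9,0,0,0,0,0,0]]'; python3 -m creep '[[0.9,0,0,-1.5,0,0,0],[0.9,0,0,0,0,0,0]]'|grep -E 'eef|contact'; python3 -m creep '[[0.9,0,0,-1.5,0,0,0],[0.9,0,0,0,0,0,0]]'|grep -E 'eef|contact'; python3 -c "from h import *;st()"
```

```text
t: 21.82
eef_pos: [0.4765, 0.1964, 0.1015]
tool_rot: [0.0, 0.78, 0.626, -0.0]
contact_force: [0.7, 0.0, 0.1]
gripper_width: 0.95
grasp_force: 0.0
t: 22.2
eef_pos: [0.4765, 0.1964, 0.0988]
tool_rot: [0.0, 0.78, 0.626, -0.0]
contact_force: [-0.4, -0.7, -0.2]
gripper_width: 0.949
grasp_force: 0.0
eef_pos: [0.4765, 0.1964, 0.0973]
contact_force: [-0.3, -0.1, -0.5]
eef_pos: [0.4765, 0.1964, 0.0958]
contact_force: [0.6, 0.3, 0.2]
t 22.7 p [476.5 196.4  95.8] yaw_y -12.4 tilt [-0. -0.] F [0.6 0.3 0.2] M [ 0.09 -0.06  0.03] w 0.952 g 0.0 q [-0.79  0.37  0.34  2.05 -0.18  0.74 -0.55]
```

```bash
for i in 1; do python3 -m creep '[[0.9,0,0,-2,0,0,0],[0.9,0,0,0,0,0,0]]'|grep -E 'eef|contact'; python3 -m creep '[[0.9,0,0,-2,0,0,0],[0.9,0,0,0,0,0,0]]'|grep -E 'eef|contact'; python3 -m creep '[[0.9,0,0,-2,0,0,0],[0.9,0,0,0,0,0,0]]'|grep -E 'eef|contact'; done
```

```text
eef_pos: [0.4765, 0.1963, 0.0937]
contact_force: [0.9, 0.3, -0.9]
eef_pos: [0.4764, 0.1964, 0.0917]
contact_force: [-0.4, -0.6, 0.1]
eef_pos: [0.4764, 0.1964, 0.0897]
contact_force: [0.3, -0.2, -0.0]
```

```bash
python3 -m creep '[[0.6,0,0,0,0,0,0],[0.3,0,0,0,0,0,0],[0,0,0,0,0,0,0],[-1,0,0,0,0,0,0],[-1,0,0,0,0,0,0]]' 30; python3 -m creep '[[-1,0,0,0,0,0,0]]'; python3 -c "from h import *;st()"
```

```text
t: 24.08
eef_pos: [0.4766, 0.1965, 0.0902]
tool_rot: [-0.0, 0.78, 0.626, 0.0]
contact_force: [-0.7, -0.3, 4.8]
gripper_width: 0.46
grasp_force: 30.1
t: 24.2
eef_pos: [0.4766, 0.1965, 0.0902]
tool_rot: [-0.0, 0.78, 0.626, 0.0]
contact_force: [-1.9, -0.1, 5.6]
gripper_width: 0.458
grasp_force: 30.1
t 24.2 p [476.6 196.5  90.2] yaw_y -12.4 tilt [0. 0.] F [-1.9 -0.1  5.6] M [-0.21  0.39 -0.06] w 0.458 g 30.1 q [-0.79  0.38  0.34  2.06 -0.19  0.73 -0.55]
```

Opening 0.458 is about 39 mm, so this is the collar. Raising it straight up.

```bash
python3 -m creep '[[-1,0,0,0,0,0,0],[-1,0,0,2,0,0,0],[-1,0,0,3,0,0,0],[-1,0,0,5,0,0,0],[-1,0,0,0,0,0,0]]' 40
python3 - <<'E'
from fit import *
st()
im,d,K,T=grab('scene',2); P=cloud(d,K,T)[130:262,400:520].reshape(-1,3); q=P[np.hypot(*(P[:,:2]-[.475,.1955]).T)<.05]; h=np.histogram(q[:,2],np.arange(.088,.16,.004)); print(dict(zip((h[1]*1000).round().astype(int).tolist(),h[0].tolist()))); print('tag',tagyaw(d,K,T,84))
E
```

```text
t: 24.82
eef_pos: [0.4769, 0.1966, 0.1004]
tool_rot: [0.0, 0.78, 0.626, 0.0]
contact_force: [0.7, 0.6, -1.1]
gripper_width: 0.454
grasp_force: 40.2
t 24.82 p [476.9 196.6 100.4] yaw_y -12.4 tilt [0.001 0.   ] F [ 0.7  0.6 -1.1] M [-0.01 -0.03 -0.01] w 0.454 g 40.2 q [-0.79  0.37  0.35  2.05 -0.18  0.75 -0.56]
{88: 84, 92: 55, 96: 76, 100: 87, 104: 7, 108: 99, 112: 441, 116: 143, 120: 30, 124: 45, 128: 39, 132: 51, 136: 67, 140: 98, 144: 44, 148: 36, 152: 49}
tag (array([0.47433416, 0.19487151]), np.float64(83.65912453278224), np.float64(0.00041137544155525895))fit.py:5: RuntimeWarning: All-NaN slice encountered
  return np.mean([l[0] for l in L],0), np.nan_to_num(np.nanmedian(d,0)),L[0][2],L[0][3]
```

```bash
python3 -m creep '[[-1,0,0,8,0,0,0],[-1,0,0,12,0,0,0],[-1,0,0,15,0,0,0],[-1,0,0,15,0,0,0],[-1,0,0,15,0,0,0]]'; python3 -m creep '[[-1,0,0,10,0,0,0],[-1,0,0,5,0,0,0],[-1,0,0,0,0,0,0],[-1,0,0,0,0,0,0]]'
python3 - <<'E'
from fit import *
st()
im,d,K,T=grab('scene',3); print('tag',tagyaw(d,K,T,84)); save('end.png',np.clip(cv2.resize(im[90:280,380:560]*1.4,(560,591)),0,255).astype(np.uint8))
E
```

```text
t: 25.55
eef_pos: [0.4767, 0.1965, 0.1663]
tool_rot: [0.0, 0.78, 0.626, 0.0]
contact_force: [0.2, 0.2, -1.4]
gripper_width: 0.454
grasp_force: 40.3
t: 26.05
eef_pos: [0.4762, 0.1963, 0.1794]
tool_rot: [-0.0, 0.78, 0.626, -0.0]
contact_force: [-0.2, 0.1, -1.5]
gripper_width: 0.448
grasp_force: 40.3
t 26.05 p [476.2 196.3 179.4] yaw_y -12.4 tilt [-0.001 -0.001] F [-0.2  0.1 -1.5] M [-0.01 -0.04 -0.03] w 0.448 g 40.3 q [-0.83  0.25  0.38  1.98 -0.12  0.93 -0.61]
tag (array([0.47439665, 0.19493487]), np.float64(83.58622063858343), np.float64(0.00039995474463526144))
```

View pics/end.png

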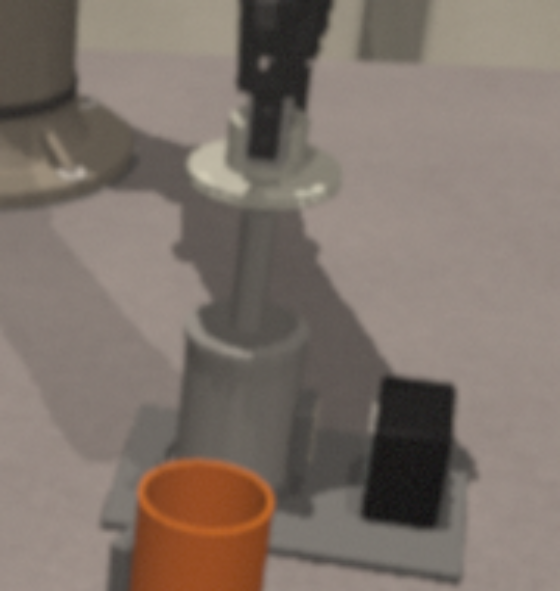

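Run:
```python
from fit import *
im,d,K,T=grab('scene',2); C=cloud(d,K,T); print([f"{C[v,u,0]*1e3:.0f},{C[v,u,2]*1e3:.0f}" for v in (189,192,195,198,201,204) for u in (446,450,470)])
```

```text
['457,101', '456,102', '451,101', '467,101', '467,102', '463,102', '479,101', '479,102', '475,102', '492,103', '491,103', '483,101', '499,101', '499,101', '495,102', '501,96', '507,100', '505,102']fit.py:5: RuntimeWarning: All-NaN slice encountered
  return np.mean([l[0] for l in L],0), np.nan_to_num(np.nanmedian(d,0)),L[0][2],L[0][3]
```

The final picture shows the outer lid level in the gripper at (263,170), clear above the stem. The inner lid's flange is flat at 101–103 mm, so it is seated, and the tag reads 83.6° against about 82.7°. Handing in.

```bash
python3 -c "
from station import *
print(hand_in())"
```

```text
the job is handed in; nothing more can be done
None
```

The job is handed in: the tag faces the reader to within about 1° by my camera measurements, the inner lid is seated, and the outer lid is held level about 17 mm above the stem. It took about 26 s, and I never reached for the bottle, coin tray or padlock.

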